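# Weigh the oblong tin on the hand scale

## Robot

A 7-joint arm with a two-finger parallel gripper is mounted at the origin on the work surface; the furniture and walls round the work are solid. World frame = base frame: x ahead of the robot, y to its left, z up, the work surface at z = 0. Lengths are in m, angles in rad, forces in N, time in s.
With the tool pointing down it reaches from about 0.425 to 0.875 m from the base axis. Payload 4.7 kg.
Tool frame: the origin (TCP) lies on the centre line of the jaws, within the pads' length; the fingertips stand ahead of it and the grasp point (between the pads) lies 2 mm behind it (nose_length is the z of the fingertips in the tool frame, in m); z points along the fingers, y is the line along which they close (so a half turn about z gives the same grasp; the last joint's range is limited). The gripper opens to 87 mm and grips with 3 to 60 N. Pads are 19 mm wide; open, the fingers measure 117 mm over their backs; the gripper's body (75 mm by 190 mm) begins 51 mm behind the grasp point.
Start: joints at [-1.163, 0.321, -0.07, 1.45, 0.023, 1.371, -0.057], TCP at [0.249, 0.6, 0.24] pointing down, gripper open.
Joint ranges: [-2.86, 2.86], [-0.3, 2.09], [-1.38, 1.24], [0.06, 2.45], [-1.56, 4.7], [0.09, 2.05], [-2.69, 2.69]. Speed limits (rad/s): [2.57, 2.57, 3.14, 3.14, 3.14, 3.14, 3.14].

## Interface

Orientations are given as a rotation vector (axis times angle).
In Python, from bench import * gives the robot as it stands.
- The arm moves only by the tool send_rows, never from a script. Its arguments are lists of equal length, an entry for each row: "xyz": the shift along the tool's x, y, z in mm, a list of three; "dr": the turn, a rotation vector about the tool's x, y, z in rad, a list of three. A call has exactly 10 rows; each row is the pose to reach, as a shift and turn from the pose commanded when the call began, along the tool's axes at that moment; what a row does not reach only later rows make up. A row lasts 1/12 s, in which the tool goes at most 41.7 mm and 7.16 degrees, less where a joint would pass 70% of its speed; a pose out of reach is approached as far as the arm can. A call with a gripper value outside its range is refused whole. "jaw" is the finger opening in mm, from 0 to 87, set as the call begins (left out, the last holds). The fingers move at their own pace and stop on an object; "grip_force" is the grip in N (left out, the last holds). Time passes only in rows, so rows that repeat a pose let the fingers close, or fill a call up. It gives the time, the measured TCP pose, the force, the opening and the grip force at its end, in the units of the state.
- get_state(): the state, without advancing time (a new reading comes with each control period).
- get_image(name): name is "scene" or "top"; returns the picture (400x640x3 uint8, red, green, blue); there is no depth.
- calibration(name): a dict with "vfov" (degrees; the focal length in pixels is half the picture's height over the tangent of half this angle, whatever the lens; pixels are square), "cx", "cy" (the principal point, pixels), "rvec" (rotation vector, rad) and "tvec" (3), from world to camera coordinates, as OpenCV has them. Camera axes: x right, y down, z forward; pixel columns grow to the right and rows downward; lengths in m; the calibration is good to about 2 mm. A picture is of the moment at which its call begins. calibration takes no time and is no camera call.
- close_job(): hands the job in; it is judged then, once.
The state is a dict: "time": time; "joint_positions": joint angles; "qd": joint speeds; "joint_torque": joint torques, N m; "position": TCP position; "tool_rot": TCP orientation; "ft_force": force on the tool from outside, world axes, zero at the start; "torque": the same for the moment, N m; "grip_width": opening from 0.0 (shut) to 1.0 (fully open); "grip_force": force on a finger pad.
Only numpy, scipy, OpenCV 4.12 (cv2) and the standard library are available. Lean on these libraries where they do the work, as an engineer would, in place of code of your own. Each camera call takes 0.05 s, during which the arm holds its last target. There are 200 camera calls.

## Task

Weigh the oblong tin with the hand scale: take the scale off its stand, hook it under the tin's handle, lift until the tin hangs clear of everything, 3 cm or more above the table, and hold it there quite still for a second or two. Then set the tin down, without dropping it, upright in the middle of the round steel plate, unhook it, and hang the scale back on its stand, all without disturbing the round tin, the battery pack or the aerosol can.

Things in the scene. Friction and masses are not known exactly. Their poses are not given: they have to be found in the camera images.
- scale: Sprung hand scale, 0.26 kg, starts hanging upright on the stand. Origin: centre of the underside of its collar, z up, x to the side where its hook is open. Above: collar 40 (x) x 44 (y) x 5 mm, then the grip block. Below: round neck 14 mm thick, 20 mm long, then aluminium housing 40 (x) x 30 (y) x 50 mm (z = -20 to -70), then the hook, lowest point z = -125 mm unloaded.
- scale_grip (a point): Centre of the scale's black grip block, 50 (x) x 22 (y) x 37 mm, standing on the collar: from 5 to 42 mm above the scale's origin; this point is 28 mm above it. Grip it from above across its 22 mm.
- scale_hook (a joint): Extension of the scale's spring in m: 0 unloaded, grows as the hook is pulled down out of the housing; 300 N/m, end stop at 0.045. The tin (0.48 to 0.84 kg) stretches it by 16 to 28 mm.
- hook_seat (a point): Centre of a 6 mm bar hanging in the bottom of the hook, on the scale's axis, 116 mm below its origin unloaded; axes as the scale's. The hook, 6 mm wire in the x-z plane, opens to +x: tip at x = 14 mm, its top 10 mm above this point; shank on the axis down to 31 mm above it; back at x = -19 mm; underside 9 mm below. A bar enters from +x, centre about 20 mm above this point, then drops in.
- tin: The load: oblong grey steel tin with lid and fixed wire handle, loose, 80 (x) x 110 (y) x 40 mm (83 x 113 at the lid), 0.48 to 0.84 kg. Origin: centre of its underside, z up. The handle is an arch of 6 mm wire along y over the middle of the lid, highest in the middle, 42 mm above the lid, meeting the lid at y = +-42 mm. Its y axis starts within 0.7 rad of world y.
- tin_bail (a point): Centre of the wire at the top of the tin's handle, 82 mm above the tin's underside; axes as the tin's (the wire runs along y).
- plate: Round flat steel plate, 140 mm across, 10 mm thick, fixed on the table. Origin: centre of its underside; top at z = 10 mm.
- stand: Fixed stand of the scale: base 80 x 80 mm, 16 mm post at x = +22 mm, a fork on top, 225 mm high, that opens to -x. Origin: centre of its underside. To come free the scale must be raised 3 to 14 mm and slid 55 mm or more along the stand's -x; hang it up the reverse way.
- stand_seat (a point): Where the scale's origin hangs: midway between the prongs, level with their tops, 225 mm above the table. Axes: z up; the fork opens to -x (towards the robot within 0.35 rad). Prongs 13 mm wide, 6 mm thick, 24 mm apart, reaching from a 50 mm wide bridge at x = +43 mm to x = -32 mm, where each ends in a lip 3 mm high.
- round_tin: Bystander: round grey tin, 90 mm across, 40 mm high, with the same wire handle (top of the wire 85 mm high), loose. Origin: centre of its underside.
- battery: Bystander: black battery pack, 67 x 121 x 84 mm high, loose. Origin: centre of its underside.
- oil_can: Bystander: pale blue aerosol can, 59 mm across, 200 mm high, loose. Origin: centre of its underside.
- scrap_bin: Fixed white bin of scrap at the left edge, 270 (x) x 135 (y) x 155 mm. Origin: centre of its underside.

How it is judged:
On the way:
1. the tin hangs still and level on the scale's hook alone, its underside more than 25 mm above the table, for a second (height (world z) of tin above 0.025 m and contact force between tin and scale above 2.5 N and value of joint scale_hook above 0.01 m and contact force between tin and the arm below 0.3 N and contact force between tin and the fingers below 0.3 N and contact force between tin and plate below 0.3 N and contact force between tin and round_tin below 0.3 N and contact force between tin and battery below 0.3 N and contact force between tin and scrap_bin below 0.3 N and linear speed of tin below 0.04 m/s and angle between tin's own z axis and vertical below 0.3 rad), for 1 s.
At the end, for the whole second after the job is handed in: The tin stands upright and at rest on the round plate, its centre within 30 mm of the plate's; the scale is unhooked and hangs at rest on the stand's fork, within 22 mm of its seat, its collar flat on the prongs (horizontal distance between tin and plate below 0.03 m and height (world z) of tin between 0.007 and 0.014 m and angle between tin's own z axis and vertical below 0.06 rad and linear speed of tin below 0.02 m/s and distance between scale and stand_seat below 0.022 m and z of scale in the frame of stand_seat between -0.004 and 0.005 m and angle between scale's own z axis and vertical below 0.12 rad and linear speed of scale below 0.03 m/s and contact force between tin and scale below 0.2 N); the robot touches nothing.
It fails at once if the tin is dropped or flung (faster than 0.6 m/s) or tipped over (linear speed of tin above 0.6 m/s or angle between tin's own z axis and vertical above 0.7 rad).
It fails at once if the round tin is pushed aside by more than 4 cm or tipped over (distance of round_tin from where it was at the start of the episode above 0.04 m or angle between round_tin's own z axis and vertical above 0.4 rad).
It fails at once if the battery pack is pushed aside by more than 4 cm or tipped over (distance of battery from where it was at the start of the episode above 0.04 m or angle between battery's own z axis and vertical above 0.4 rad).
It fails at once if the aerosol can is pushed aside by more than 4 cm or tipped over (distance of oil_can from where it was at the start of the episode above 0.04 m or angle between oil_can's own z axis and vertical above 0.4 rad).
It also fails if it takes over 67 s, if anything falls off the work surface, if the arm or the gripper's body presses on something with over 40 N, if the wrist force passes 120 N, or if a joint passes its speed limit or range.

## Working session

There is one attempt and no reset: what is moved stays moved. The work goes in short steps, Python scripts to look and compute and a tool call to move; the robot and the scene stay as the last step left them, time stands still between calls to the robot, and variables do not carry over. Pictures are saved under pics/ and viewed, at most 10 in all, crops included, and the job is handed in when it is done.

Besides the shell and the picture viewer there is one more tool, called after "Request:" as name(argument=value, ...), one argument or row to a line, values as JSON. send_rows: Moves the arm, as the interface text tells. Its arguments: {"type":"object","properties":{"xyz":{"type":"array"},"dr":{"type":"array"},"jaw":{"type":"number"},"grip_force":{"type":"number"}},"required":["xyz","dr"]}

```bash
ls; mkdir -p pics; python3 - <<'E'
from bench import *
import cv2
for n in("scene","top"):
    im=get_image(n); cv2.imwrite(f"pics/{n}0.png",cv2.cvtColor(im,cv2.COLOR_RGB2BGR)); print(n,calibration(n))
s=get_state(); print(s)
E
```

```text
pics
scene {'vfov': 52.64912688179174, 'cx': 317.7905710277428, 'cy': 203.1151936084473, 'rvec': array([ 2.09662271, -0.48476299,  0.29161896]), 'tvec': array([-0.4370124 ,  0.29687357,  0.93692955])}
top {'vfov': 46.778237351263705, 'cx': 317.4616974109526, 'cy': 196.85468404405373, 'rvec': array([ 2.15816268, -2.17754616,  0.12747353]), 'tvec': array([0.05175346, 0.55442435, 1.28917154])}
{'time': 0.1, 'joint_positions': array([-1.16287079,  0.32172436, -0.07009611,  1.45157755,  0.02261705,
        1.37080165, -0.056903  ]), 'qd': array([-0.00033575, -0.00222811,  0.00059215, -0.00427502,  0.00059977,
       -0.00222736,  0.00086019]), 'joint_torque': array([ 7.20686307e-05, -4.92572165e+01, -4.05485937e-01, -3.13400066e+01,
       -6.40702969e-02,  3.95632675e-02,  6.05472451e-05]), 'position': array([0.24927957, 0.59978158, 0.23857455]), 'tool_rot': array([-6.14523321e-01, -3.08066713e+00,  2.68342471e-03]), 'ft_force': array([1.50178758, 0.65125929, 0.14161131]), 'torque': array([-0.03130594,  0.03375982,  0.04374406]), 'grip_force': 0.0, 'grip_width': 0.9976663951048772}
```

View pics/scene0.png

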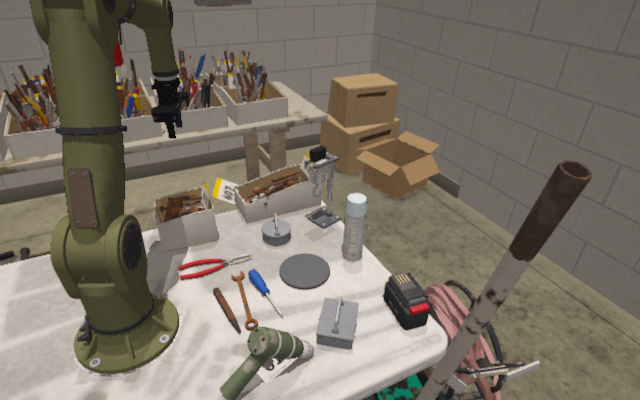

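View pics/top0.png

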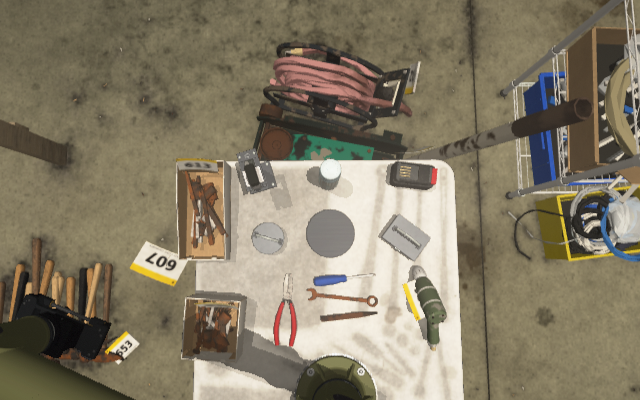

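The scene view shows the stand with the scale at about (320,180), the tin at (338,322), the plate at (305,270) and the round tin at (277,233). In the top view the stand is at (255,172), the plate at (330,233), the tin at (405,238), the can at (330,174), the battery at (413,176) and the round tin at (268,238). Next I'll enlarge these areas.

```bash
cat > h.py <<'E'
import numpy as np, cv2
from scipy.spatial.transform import Rotation as R
from bench import *
C={}
for n in("scene","top"):
    c=calibration(n); f=200/np.tan(np.radians(c["vfov"]/2))
    C[n]=(np.array([[f,0,c["cx"]],[0,f,c["cy"]],[0,0,1]]),cv2.Rodrigues(c["rvec"])[0],np.array(c["tvec"]))
def ray(n,p):
    K,Rm,t=C[n]; o=-Rm.T@t; d=Rm.T@np.linalg.solve(K,[p[0],p[1],1]); return o,d/np.linalg.norm(d)
def onz(n,p,z):
    o,d=ray(n,p); return o+d*(z-o[2])/d[2]
def px(n,X):
    K,Rm,t=C[n]; q=K@(Rm@np.array(X,float)+t); return q[:2]/q[2]
def tri(ps,pt):
    (a,u),(b,v)=ray("scene",ps),ray("top",pt)
    s=np.linalg.lstsq(np.c_[u,-v],b-a,rcond=None)[0]; P,Q=a+u*s[0],b+v*s[1]
    return (P+Q)/2,np.linalg.norm(P-Q)
def crop(n,x,y,w,h,k,im=None):
    im=get_image(n) if im is None else im
    return cv2.cvtColor(cv2.resize(im[y:y+h,x:x+w],None,fx=k,fy=k,interpolation=cv2.INTER_CUBIC),cv2.COLOR_RGB2BGR)
E
python3 - <<'E'
from h import *
s=get_image("scene");t=get_image("top")
A=np.hstack([crop("top",225,140,60,60,6,t),crop("top",372,205,70,60,6,t)])
B=np.hstack([crop("scene",295,140,60,60,4,s)*1, crop("scene",295,190,60,60,4,s),crop("scene",308,290,75,60,4,s)])
B=B[:,:780]; A=A[:,:780]
cv2.imwrite("pics/c1.png",np.vstack([A,B]))
for n,p,z in[("top",(330,233),.01),("top",(268,238),.04),("top",(405,238),.04),("top",(330,174),.2),("top",(413,176),.08)]: print(p,onz(n,p,z).round(3))
# plate contour
g=cv2.cvtColor(t,cv2.COLOR_RGB2GRAY); m=((g>60)&(g<125)).astype(np.uint8)
print(t[233,330],t[238,405],t[245,262],t[170,255])
k,l,st,c=cv2.connectedComponentsWithStats(m[195:270,295:365]); 
i=1+st[1:,4].argmax(); print(st[i],c[i]+[295,195], onz("top",c[i]+[295,195],.01))
cs,_=cv2.findContours(m[200:270,372:440],cv2.RETR_EXTERNAL,2); cc=max(cs,key=cv2.contourArea); r=cv2.minAreaRect(cc);print(r)
b=cv2.boxPoints(r)+[372,200]; W=np.array([onz("top",q,.04) for q in b]); print(W.round(4),W.mean(0)); print(np.linalg.norm(W-np.roll(W,1,0),axis=1))
E
```

```text
(330, 233) [0.452 0.012 0.01 ]
(268, 238) [0.439 0.187 0.04 ]
(405, 238) [ 0.435 -0.198  0.04 ]
(330, 174) [0.593 0.016 0.2  ]
(413, 176) [ 0.605 -0.217  0.08 ]
[132 129 124] [159 154 148] [175 173 167] [94 89 82]
[11 15 22 47 98] [312.55102041 232.85714286] [0.45317747 0.06171773 0.01      ]
((33.540000915527344, 36.78000259399414), (32.20000457763672, 4.200000762939453), 36.869895935058594)
[[ 0.4616 -0.1604  0.04  ]
 [ 0.471  -0.1678  0.04  ]
 [ 0.4162 -0.2386  0.04  ]
 [ 0.4069 -0.2312  0.04  ]] [ 0.43888365 -0.19948534  0.04      ]
[0.08948379 0.01192655 0.08955802 0.01187692]
```

View pics/c1.png

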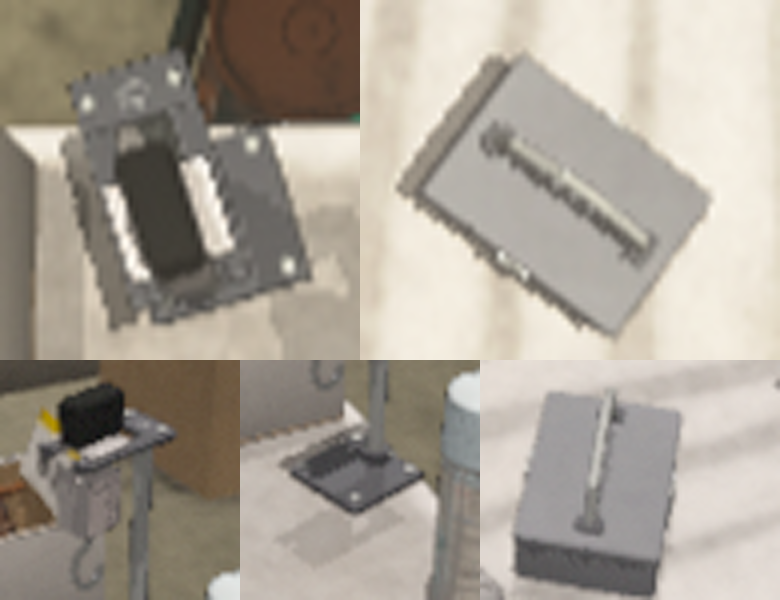

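The crops show the grip block at top-view px ≈(251,174), with its long axis leaning down and to the right. The tin's lid corners are clear, and its handle runs from (393,228) to (419,245). The hook is visible in the scene view at (316,282).

```bash
python3 - <<'E'
from h import *
t=get_image("top");s=get_image("scene")
# plate: uniform darker disc
g=cv2.cvtColor(cv2.medianBlur(t,5),cv2.COLOR_RGB2GRAY)
m=((g>115)&(g<142)).astype(np.uint8); k,l,st,c=cv2.connectedComponentsWithStats(m[200:268,295:368]); i=1+st[1:,4].argmax()
p=st[i,:2]+(st[i,2:4]-1)/2+[295,200]; print("plate",st[i],p,onz("top",p,.01).round(4))
# grip block
g0=t.max(2); m=(g0<70).astype(np.uint8); m[:, :240]=0;m[:,266:]=0;m[:160]=0;m[192:]=0
k,l,st,c=cv2.connectedComponentsWithStats(m); i=1+st[1:,4].argmax(); ys,xs=np.nonzero(l==i); r=cv2.minAreaRect(np.c_[xs,ys].astype(np.float32)); print("block",st[i],r)
W=np.array([onz("top",q,.267)[:2] for q in cv2.boxPoints(r)]);print(W.round(4),W.mean(0).round(4))
for a in range(2): d=W[a+1]-W[a]; print(np.linalg.norm(d),np.arctan2(d[1],d[0]))
# tin lid corners from crop
f=lambda u,v,ox,oy:((u+.5)/6-.5+ox,(v+.5)/6-.5+oy)
q=[f(u-360,v,372,205) for u,v in[(522,52),(710,198),(615,337),(425,190)]]
W=np.array([onz("top",a,.04)[:2] for a in q]); print("lid",W.round(4),W.mean(0).round(4))
for a in range(3): d=W[a+1]-W[a]; print(np.linalg.norm(d).round(4),np.arctan2(d[1],d[0]).round(3))
e=[f(u-360,v,372,205) for u,v in[(493,138),(643,248)]]
E_=[onz("top",a,.043)[:2] for a in e]; print("handle feet",E_, np.mean(E_,0))
d=E_[1]-E_[0]; print(np.arctan2(d[1],d[0]))
for n in C: print(n,"cam",(-C[n][1].T@C[n][2]).round(3))
# hook check both ways
b=onz("top",r[0],.267); yaw=.27
for sg in(1,-1):
    print(sg,[px("scene",[b[0]+sg*x*np.cos(yaw),b[1]+sg*x*np.sin(yaw),.225-.116+z]).round(1).tolist() for x,z in((0,31),(-.016,.008),(0,-.006),(.014,.008))if 1 for z in[z if z<1 else .031]])
cv2.imwrite("pics/c2.png",crop("scene",295,150,60,60,10,s))
E
```

```text
plate [  11   10   48   47 1809] [329.5 233. ] [0.4523 0.013  0.01  ]
block [244 164  15  23 203] ((251.4864501953125, 174.86199951171875), (22.13093376159668, 9.484685897827148), 70.34617614746094)
[[0.6031 0.2225]
 [0.6106 0.2015]
 [0.5609 0.1838]
 [0.5535 0.2047]] [0.582  0.2031]
0.022244467363615423 -1.2293408503132965
0.05278891277513756 -2.7987571122372077
lid [[ 0.5052 -0.1819]
 [ 0.4359 -0.2681]
 [ 0.3719 -0.2214]
 [ 0.4409 -0.1346]] [ 0.4385 -0.2015]
0.1106 -2.248
0.0793 2.512
0.111 0.899
handle feet [array([ 0.46479817, -0.16659107]), array([ 0.4129491, -0.2351987])] [ 0.43887363 -0.20089488]
-2.2179566119585084
scene cam [ 0.095 -0.753  0.762]
top cam [0.409 0.057 1.342]
1 [[316.1, 186.1], [312.1, 194.3], [315.9, 196.4], [319.3, 191.1]]
-1 [[316.1, 186.1], [319.8, 190.9], [315.9, 196.4], [312.6, 194.1]]
```

View pics/c2.png

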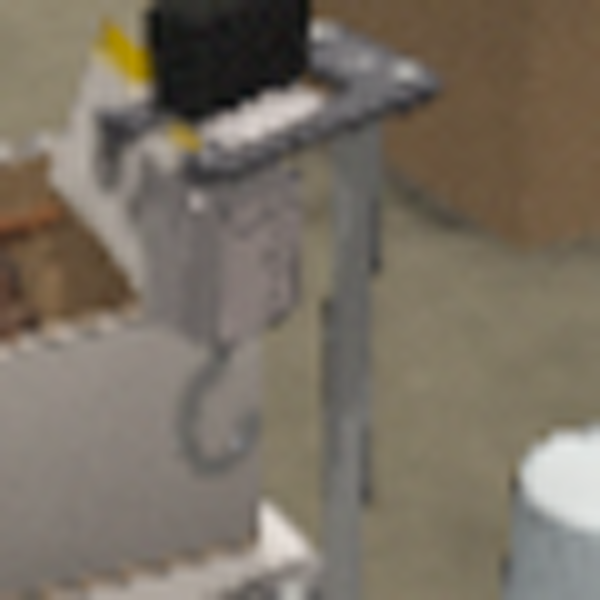

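```bash
cat >> h.py <<'E'
def go(p,yaw,note=""):
    "shift (mm, tool axes) and turn to reach TCP p with scale yaw"
    s=get_state(); R0=R.from_rotvec(s["tool_rot"])
    # tool z down, tool y = scale y
    y=np.array([-np.sin(yaw),np.cos(yaw),0]); z=np.array([0,0,-1.]); x=np.cross(y,z)
    Rt=R.from_matrix(np.c_[x,y,z]); d=R0.inv().apply(np.array(p)-s["position"])*1000
    print(note,"t",round(s["time"],2),"pos",s["position"].round(4),"xyz",d.round(1),"dr",(R0.inv()*Rt).as_rotvec().round(3),"F",s["ft_force"].round(1),"w",round(s["grip_width"]*87,1),"q7",s["joint_positions"][6].round(2))
E
python3 -c "
from h import *
import bench
print({k:v for k,v in vars(bench).items() if isinstance(v,(int,float))}, [k for k in dir(bench) if 'nose' in k.lower()])
go([.40,.42,.36],.31);go([.583,.2035,.36],.31)"
```

```text
{'nose_length': 0.017} ['nose_length']
 t 0.3 pos [0.2494 0.6001 0.2392] xyz [-208.2 -108.6 -120.7] dr [-0.001 -0.    -0.704] F [ 0.6  0.4 -0.5] w 86.9 q7 -0.06
 t 0.3 pos [0.2494 0.6001 0.2392] xyz [-460.3 -238.3 -120.6] dr [-0.001 -0.    -0.704] F [ 0.6  0.4 -0.5] w 86.9 q7 -0.06
```

Request:
send_rows(
  xyz=[
    [-20,-10,-40],
    [-50,-25,-80],
    [-80,-40,-121],
    [-115,-60,-121],
    [-150,-78,-121],
    [-185,-96,-121],
    [-220,-114,-121],
    [-255,-132,-121],
    [-290,-150,-121],
    [-325,-168,-121],
  ],
  dr=[
    [0,0,-0.07],
    [0,0,-0.14],
    [0,0,-0.21],
    [0,0,-0.28],
    [0,0,-0.35],
    [0,0,-0.42],
    [0,0,-0.49],
    [0,0,-0.56],
    [0,0,-0.63],
    [0,0,-0.704],
  ],
  jaw=70,
  grip_force=40,
)

```text
time: 1.13
position: [0.4836, 0.3215, 0.3609]
tool_rot: [-0.491, 3.102, 0.001]
ft_force: [0.9, 0.5, 0.1]
grip_width: 0.805
grip_force: 0.0
```

```bash
python3 -c "
from h import *
go([.583,.2035,.33],.31)"
```

```text
t 1.13 pos [0.4836 0.3215 0.3609] xyz [ -58.1 -143.    30.9] dr [0.    0.001 0.004] F [0.9 0.5 0.1] w 70.1 q7 1.26
```

Request:
send_rows(
  xyz=[
    [-12,-30,6],
    [-24,-60,12],
    [-36,-90,18],
    [-48,-118,24],
    [-55,-136,28],
    [-58,-143,31],
    [-58,-143,31],
    [-58,-143,31],
    [-58,-143,31],
    [-58,-143,31],
  ],
  dr=[
    [0,0,0],
    [0,0,0],
    [0,0,0],
    [0,0,0],
    [0,0,0],
    [0,0,0],
    [0,0,0],
    [0,0,0],
    [0,0,0],
    [0,0,0],
  ],
)

```text
time: 1.97
position: [0.5806, 0.2072, 0.3301]
tool_rot: [-0.491, 3.102, 0.002]
ft_force: [0.3, -0.6, 0.3]
grip_width: 0.804
grip_force: 0.0
```

```bash
python3 - <<'E'
from h import *
go([.583,.2035,.253],.31)
s=get_image("scene");t=get_image("top")
cv2.imwrite("pics/c3.png",np.hstack([crop("scene",285,90,95,130,4,s),crop("top",205,130,95,130,4,t)]))
E
```

```text
t 1.97 pos [0.5806 0.2072 0.3301] xyz [-1.1 -4.3 77.1] dr [0.001 0.001 0.004] F [ 0.3 -0.6  0.3] w 70.0 q7 1.53
```

View pics/c3.png

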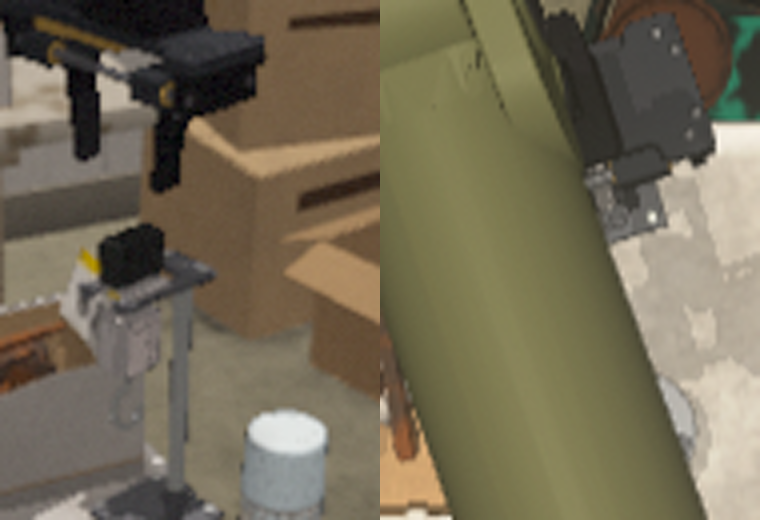

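The scene view shows the fingers straddling the black block: the tips are at crop (87,157) and (165,187), and the block is at (132,240). I'll lower and grip.

Request:
send_rows(
  xyz=[
    [0,-2,12],
    [0,-4,24],
    [0,-4,36],
    [0,-4,48],
    [0,-4,60],
    [0,-4,70],
    [0,-4,77],
    [0,-4,77],
    [0,-4,77],
    [0,-4,77],
  ],
  dr=[
    [0,0,0],
    [0,0,0],
    [0,0,0],
    [0,0,0],
    [0,0,0],
    [0,0,0],
    [0,0,0],
    [0,0,0],
    [0,0,0],
    [0,0,0],
  ],
)

```text
time: 2.9
position: [0.5831, 0.2012, 0.2533]
tool_rot: [-0.485, 3.103, 0.001]
ft_force: [-0.4, 0.1, 0.3]
grip_width: 0.805
grip_force: 0.0
```

```bash
python3 -c "
from h import *
go([.583,.2035,.253],.31)"
```

```text
t 2.9 pos [0.5831 0.2012 0.2533] xyz [-0.6  2.2  0.3] dr [0.    0.001 0.   ] F [-0.4  0.1  0.3] w 70.0 q7 1.54
```

Close the jaws.

Request:
send_rows(
  xyz=[
    [0,2,0],
    [0,2,0],
    [0,2,0],
    [0,2,0],
    [0,2,0],
    [0,2,0],
    [0,2,0],
    [0,2,0],
    [0,2,0],
    [0,2,0],
  ],
  dr=[
    [0,0,0],
    [0,0,0],
    [0,0,0],
    [0,0,0],
    [0,0,0],
    [0,0,0],
    [0,0,0],
    [0,0,0],
    [0,0,0],
    [0,0,0],
  ],
  jaw=10,
  grip_force=50,
)

```text
time: 3.73
position: [0.5821, 0.203, 0.2526]
tool_rot: [-0.485, 3.104, 0.0]
ft_force: [0.1, 0.2, 0.1]
grip_width: 0.251
grip_force: 50.0
```

```bash
python3 -c "
from h import *
s=get_state();print(s['grip_force'],s['torque'])
go([.583,.2035,.253],.31)"
```

```text
49.99984505586326 [0.05451543 0.03513228 0.03939736]
 t 3.73 pos [0.5821 0.203  0.2526] xyz [-1.   0.2 -0.4] dr [0. 0. 0.] F [0.1 0.2 0.1] w 21.9 q7 1.54
```

Request:
send_rows(
  xyz=[
    [0,0,-3],
    [0,0,-6],
    [0,0,-8.5],
    [0,0,-8.5],
    [0,0,-8.5],
    [6,0,-8.5],
    [14,0,-8.5],
    [23,0,-8.5],
    [32,0,-8.5],
    [41,0,-8.5],
  ],
  dr=[
    [0,0,0],
    [0,0,0],
    [0,0,0],
    [0,0,0],
    [0,0,0],
    [0,0,0],
    [0,0,0],
    [0,0,0],
    [0,0,0],
    [0,0,0],
  ],
)

```text
time: 4.57
position: [0.5419, 0.19, 0.2611]
tool_rot: [0.485, -3.104, -0.0]
ft_force: [-0.3, 0.0, -2.3]
grip_width: 0.247
grip_force: 50.0
```

```bash
python3 -c "
from h import *
s=get_state();print(s['grip_force'],s['torque'])
go([.583,.2035,.253],.31)"
```

```text
49.99958390370011 [-0.02238207  0.03183179  0.00164511]
 t 4.57 pos [0.5419 0.19   0.2611] xyz [-43.3   0.3   8.1] dr [ 0. -0.  0.] F [-0.3  0.  -2.3] w 21.5 q7 1.52
```

Request:
send_rows(
  xyz=[
    [12,0,0],
    [24,0,0],
    [36,0,-6],
    [48,-4,-16],
    [60,-14,-28],
    [74,-32,-40],
    [90,-56,-48],
    [107,-82,-50],
    [124,-110,-50],
    [141,-138,-50],
  ],
  dr=[
    [0,0,0],
    [0,0,0],
    [0,0,0],
    [0,0,0.02],
    [0,0,0.07],
    [0,0,0.13],
    [0,0,0.2],
    [0,0,0.27],
    [0,0,0.34],
    [0,0,0.41],
  ],
)

```text
time: 5.4
position: [0.4497, 0.0147, 0.3115]
tool_rot: [0.161, 3.136, 0.001]
ft_force: [0.3, -0.1, -2.2]
grip_width: 0.25
grip_force: 50.0
```

```bash
python3 -c "
from h import *
go([.403,-.1736,.31],-.66)"
```

```text
t 5.4 pos [0.4497 0.0147 0.3115] xyz [  27.2 -192.1    1.3] dr [0.001 0.001 0.557] F [ 0.3 -0.1 -2.2] w 21.7 q7 1.33
```

Request:
send_rows(
  xyz=[
    [4,-26,0],
    [8,-52,0],
    [12,-78,0],
    [15,-104,0],
    [18,-128,1],
    [21,-150,1],
    [24,-168,1],
    [26,-182,1],
    [27,-190,1],
    [27,-192,1],
  ],
  dr=[
    [0,0,0.06],
    [0,0,0.12],
    [0,0,0.2],
    [0,0,0.28],
    [0,0,0.36],
    [0,0,0.43],
    [0,0,0.49],
    [0,0,0.53],
    [0,0,0.557],
    [0,0,0.557],
  ],
)

```text
time: 6.23
position: [0.4045, -0.1735, 0.3102]
tool_rot: [1.017, 2.972, 0.001]
ft_force: [0.5, -0.6, -1.7]
grip_width: 0.249
grip_force: 50.0
```

```bash
python3 - <<'E'
from h import *
go([.403,-.1736,.235],-.66)
s=get_image("scene");t=get_image("top")
cv2.imwrite("pics/c4.png",np.hstack([crop("scene",260,170,130,180,3,s),crop("top",340,130,130,180,3,t)]))
E
```

```text
t 6.23 pos [ 0.4045 -0.1735  0.3102] xyz [ 1.1 -1.  75.2] dr [0.001 0.    0.   ] F [ 0.5 -0.6 -1.7] w 21.7 q7 1.16
```

View pics/c4.png

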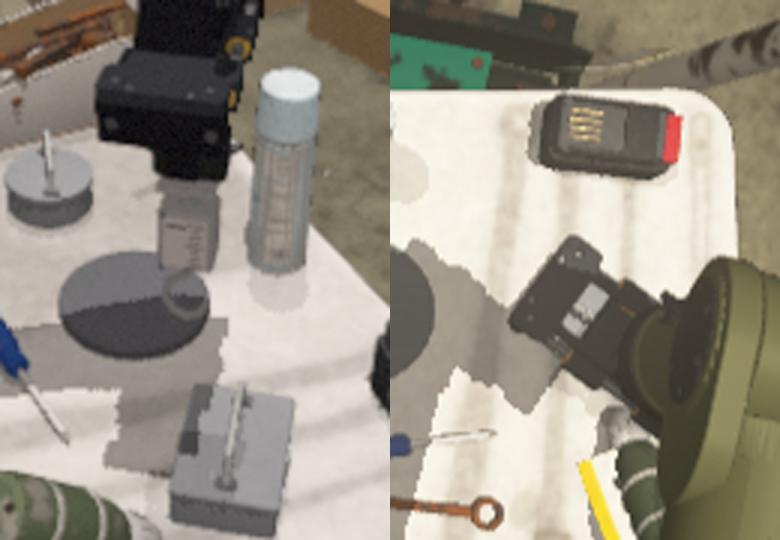

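The scene view shows the hook hanging free at crop (180,305), over the plate as seen from that camera, and the tin at (232,450). I'll check both against their projections.

```bash
python3 - <<'E'
from h import *
f=lambda X:((px("scene",X)-[260,170])*3+1).round(0).tolist()
p=get_state()["position"]; u=np.array([np.cos(-.66),np.sin(-.66),0]); v=np.array([-u[1],u[0],0])
o=p-[0,0,.0276]
for n,x,z in(("bottom",0,-.125),("tip",.014,-.107),("back",-.019,-.118),("housing bl",0,-.07)): print(n,f(o+u*x+[0,0,z]))
c=np.array([.4387,-.2012,0])
for y,z in((.042,.043),(.03,.07),(0,.082),(-.03,.07),(-.042,.043)): print("handle",y,f(c+v*y+[0,0,z]))
for x,y in((1,1),(1,-1),(-1,-1),(-1,1)): print("lid",f(c+u*x*.0415+v*y*.0565+[0,0,.04]))
cv2.imwrite("pics/c5.png",crop("scene",305,220,75,130,4.6))
E
```

```text
bottom [181.0, 315.0]
tip [201.0, 299.0]
back [156.0, 304.0]
housing bl [183.0, 257.0]
handle 0.042 [242.0, 398.0]
handle 0.03 [242.0, 384.0]
handle 0 [237.0, 401.0]
handle -0.03 [230.0, 443.0]
handle -0.042 [226.0, 480.0]
lid [296.0, 395.0]
lid [279.0, 508.0]
lid [167.0, 489.0]
lid [194.0, 379.0]
```

View pics/c5.png

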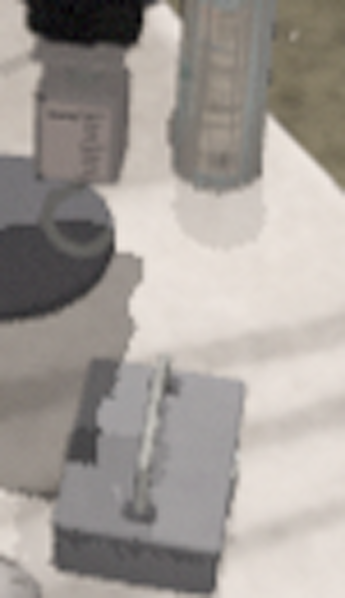

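Request:
send_rows(
  xyz=[
    [0,-1,8],
    [0,-1,22],
    [0,-1,36],
    [0,-1,50],
    [0,-1,64],
    [0,-1,78],
    [0,-1,90],
    [0,-1,99],
    [0,-1,104],
    [0,-1,104],
  ],
  dr=[
    [0,0,0],
    [0,0,0],
    [0,0,0],
    [0,0,0],
    [0,0,0],
    [0,0,0],
    [0,0,0],
    [0,0,0],
    [0,0,0],
    [0,0,0],
  ],
)

```text
time: 7.22
position: [0.4037, -0.1725, 0.2048]
tool_rot: [-1.011, -2.972, 0.001]
ft_force: [0.0, -0.3, -2.2]
grip_width: 0.248
grip_force: 50.0
```

```bash
python3 - <<'E'
from h import *
go([.4387-.003*.79,-.2012+.003*.613,.2056],-.66)
cv2.imwrite("pics/c6.png",crop("scene",295,230,90,110,5))
E
```

```text
t 7.22 pos [ 0.4037 -0.1725  0.2048] xyz [-42.2  -1.4  -0.9] dr [-0.001 -0.002  0.004] F [ 0.  -0.3 -2.2] w 21.6 q7 1.19
```

View pics/c6.png

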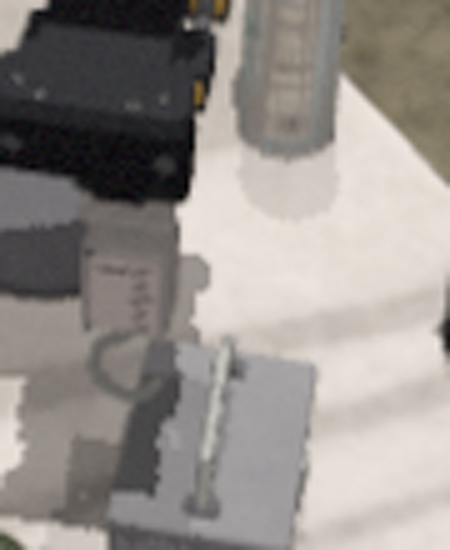

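The view shows the hook at crop (125,370), just left of the handle at (215,425) and open towards it. I'll advance.

Request:
send_rows(
  xyz=[
    [-4,-1,-1],
    [-9,-1,-1],
    [-14,-1,-1],
    [-19,-1,-1],
    [-24,-1,-1],
    [-29,-1,-1],
    [-34,-1,-1],
    [-39,-1,-1],
    [-42,-1,-1],
    [-42,-1,-1],
  ],
  dr=[
    [0,0,0],
    [0,0,0],
    [0,0,0],
    [0,0,0],
    [0,0,0],
    [0,0,0],
    [0,0,0],
    [0,0,0],
    [0,0,0],
    [0,0,0],
  ],
)

```text
time: 8.1
position: [0.4374, -0.2001, 0.207]
tool_rot: [1.014, 2.973, -0.001]
ft_force: [-0.1, 0.0, -3.1]
grip_width: 0.25
grip_force: 50.0
```

```bash
python3 - <<'E'
from h import *
go([.4387-.003*.79,-.2012+.003*.613,.2056],-.66)
cv2.imwrite("pics/c7.png",crop("scene",295,230,90,110,5))
E
```

```text
t 8.1 pos [ 0.4374 -0.2001  0.207 ] xyz [ 1.3 -0.1  1.4] dr [-0.     0.     0.003] F [-0.1  0.  -3.1] w 21.7 q7 1.27
```

View pics/c7.png

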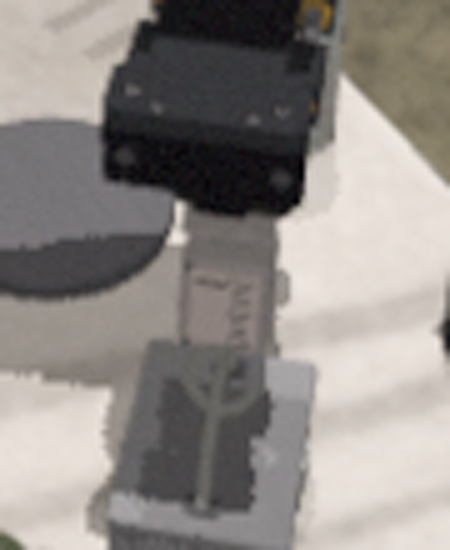

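The handle wire crosses inside the hook loop and there's no side force. I'll lift gently.

Request:
send_rows(
  xyz=[
    [0,0,-3],
    [0,0,-7],
    [0,0,-11],
    [0,0,-15],
    [0,0,-19],
    [0,0,-23],
    [0,0,-27],
    [0,0,-30],
    [0,0,-32],
    [0,0,-33],
  ],
  dr=[
    [0,0,0],
    [0,0,0],
    [0,0,0],
    [0,0,0],
    [0,0,0],
    [0,0,0],
    [0,0,0],
    [0,0,0],
    [0,0,0],
    [0,0,0],
  ],
)

```text
time: 8.98
position: [0.4369, -0.1995, 0.2399]
tool_rot: [-1.013, -2.973, -0.0]
ft_force: [-0.1, -0.6, -6.6]
grip_width: 0.248
grip_force: 50.0
```

```bash
python3 - <<'E'
from h import *
go([.4387-.003*.79,-.2012+.003*.613,.2056],-.66)
print(get_state()["torque"])
E
```

```text
t 8.98 pos [ 0.4369 -0.1995  0.2399] xyz [ 0.5 -0.3 34.3] dr [ 0.    -0.     0.003] F [-0.1 -0.6 -6.6] w 21.6 q7 1.26
[-0.02110464 -0.20776463 -0.01846751]
```

Request:
send_rows(
  xyz=[
    [0,0,-2],
    [0,0,-4],
    [0,0,-6],
    [0,0,-8],
    [0,0,-10],
    [0,0,-12],
    [0,0,-14],
    [0,0,-17],
    [0,0,-20],
    [0,0,-23],
  ],
  dr=[
    [0,0,0],
    [0,0,0],
    [0,0,0],
    [0,0,0],
    [0,0,0],
    [0,0,0],
    [0,0,0],
    [0,0,0],
    [0,0,0],
    [0,0,0],
  ],
)

```text
time: 9.82
position: [0.4369, -0.1996, 0.2633]
tool_rot: [-1.013, -2.974, -0.0]
ft_force: [-0.1, 0.7, -10.5]
grip_width: 0.247
grip_force: 50.0
```

Request:
send_rows(
  xyz=[
    [0,0,-3],
    [0,0,-7],
    [0,0,-11],
    [0,0,-15],
    [0,0,-19],
    [0,0,-23],
    [0,0,-27],
    [0,0,-30],
    [0,0,-32],
    [0,0,-33],
  ],
  dr=[
    [0,0,0],
    [0,0,0],
    [0,0,0],
    [0,0,0],
    [0,0,0],
    [0,0,0],
    [0,0,0],
    [0,0,0],
    [0,0,0],
    [0,0,0],
  ],
)

```text
time: 10.65
position: [0.4371, -0.1996, 0.2964]
tool_rot: [1.013, 2.973, 0.0]
ft_force: [0.3, 0.0, -10.3]
grip_width: 0.249
grip_force: 50.0
```

Request:
send_rows(
  xyz=[
    [0,0,-2],
    [0,0,-2],
    [0,0,-2],
    [0,0,-2],
    [0,0,-2],
    [0,0,-2],
    [0,0,-2],
    [0,0,-2],
    [0,0,-2],
    [0,0,-2],
  ],
  dr=[
    [0,0,0],
    [0,0,0],
    [0,0,0],
    [0,0,0],
    [0,0,0],
    [0,0,0],
    [0,0,0],
    [0,0,0],
    [0,0,0],
    [0,0,0],
  ],
)

```text
time: 11.48
position: [0.437, -0.1996, 0.298]
tool_rot: [1.013, 2.974, 0.0]
ft_force: [-0.4, -0.5, -8.8]
grip_width: 0.248
grip_force: 50.0
```

```bash
python3 - <<'E'
from h import *
go([.4387-.003*.79,-.2012+.003*.613,.2056],-.66)
print(get_state()["torque"])
cv2.imwrite("pics/c8.png",np.hstack([crop("scene",270,180,130,180,3),crop("top",340,130,130,180,3)]))
E
```

```text
t 11.48 pos [ 0.437  -0.1996  0.298 ] xyz [ 0.7 -0.2 92.4] dr [0.    0.    0.003] F [-0.4 -0.5 -8.8] w 21.6 q7 1.24
[ 0.0186769  -0.02563607  0.00425493]
```

View pics/c8.png

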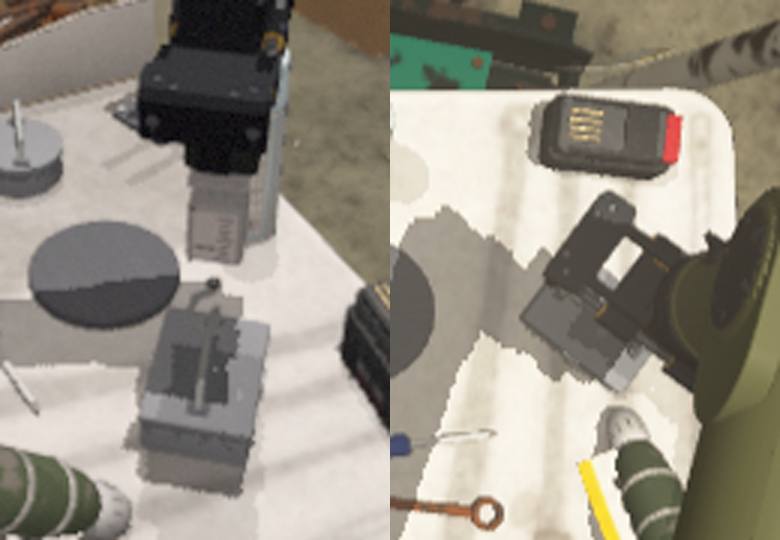

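The tin hangs level from the hook, well clear of the table, at crop (200,390). I'll hold still.

Request:
send_rows(
  xyz=[
    [0,0,0],
    [0,0,0],
    [0,0,0],
    [0,0,0],
    [0,0,0],
    [0,0,0],
    [0,0,0],
    [0,0,0],
    [0,0,0],
    [0,0,0],
  ],
  dr=[
    [0,0,0],
    [0,0,0],
    [0,0,0],
    [0,0,0],
    [0,0,0],
    [0,0,0],
    [0,0,0],
    [0,0,0],
    [0,0,0],
    [0,0,0],
  ],
)

```text
time: 12.42
position: [0.437, -0.1996, 0.2981]
tool_rot: [1.013, 2.974, 0.0]
ft_force: [-0.6, 0.3, -10.3]
grip_width: 0.251
grip_force: 50.0
```

Request:
send_rows(
  xyz=[
    [0,0,0],
    [0,0,0],
    [0,0,0],
    [0,0,0],
    [0,0,0],
    [0,0,0],
    [0,0,0],
    [0,0,0],
    [0,0,0],
    [0,0,0],
  ],
  dr=[
    [0,0,0],
    [0,0,0],
    [0,0,0],
    [0,0,0],
    [0,0,0],
    [0,0,0],
    [0,0,0],
    [0,0,0],
    [0,0,0],
    [0,0,0],
  ],
)

```text
time: 13.25
position: [0.437, -0.1996, 0.2981]
tool_rot: [1.013, 2.974, 0.0]
ft_force: [-0.4, -1.2, -9.9]
grip_width: 0.248
grip_force: 50.0
```

Request:
send_rows(
  xyz=[
    [0,0,0],
    [0,0,0],
    [0,0,0],
    [0,0,0],
    [0,0,0],
    [0,0,0],
    [0,0,0],
    [0,0,0],
    [0,0,0],
    [0,0,0],
  ],
  dr=[
    [0,0,0],
    [0,0,0],
    [0,0,0],
    [0,0,0],
    [0,0,0],
    [0,0,0],
    [0,0,0],
    [0,0,0],
    [0,0,0],
    [0,0,0],
  ],
)

```text
time: 14.08
position: [0.437, -0.1996, 0.298]
tool_rot: [1.013, 2.974, 0.0]
ft_force: [-0.9, 1.4, -9.0]
grip_width: 0.247
grip_force: 50.0
```

```bash
python3 - <<'E'
from h import *
F=[]
for i in range(12): get_image("scene"); s=get_state(); F.append(s["ft_force"][2].round(1))
print(F)
for y in(-.66,-.3,0): go([.4523-.003*np.cos(y),.013-.003*np.sin(y),.298],y)
E
```

```text
[np.float64(-10.0), np.float64(-9.7), np.float64(-9.9), np.float64(-10.0), np.float64(-10.4), np.float64(-9.4), np.float64(-9.6), np.float64(-10.2), np.float64(-9.9), np.float64(-10.5), np.float64(-9.3), np.float64(-9.6)]
 t 14.68 pos [ 0.437  -0.1996  0.298 ] xyz [120.6 177.7   0. ] dr [ 0.    -0.     0.003] F [-0.  -0.1 -9.6] w 21.4 q7 1.24
 t 14.68 pos [ 0.437  -0.1996  0.298 ] xyz [120.5 176.7   0. ] dr [ 0.     0.    -0.357] F [-0.  -0.1 -9.6] w 21.4 q7 1.24
 t 14.68 pos [ 0.437  -0.1996  0.298 ] xyz [120.  175.9   0. ] dr [ 0.     0.    -0.657] F [-0.  -0.1 -9.6] w 21.4 q7 1.24
```

The force reads a steady -9.9 N, so the tin weighs about 7.4 N and the spring is stretched about 25 mm. I'll carry it smoothly to the plate.

Request:
send_rows(
  xyz=[
    [0.4,0.6,0],
    [1.5,2.3,0],
    [3.2,5,0],
    [5.6,8.7,0],
    [8.5,13.3,0],
    [11.9,18.7,0],
    [15.8,24.8,0],
    [20.1,31.6,0],
    [24.7,38.9,0],
    [29.7,46.7,0],
  ],
  dr=[
    [0,0,0],
    [0,0,0],
    [0,0,0],
    [0,0,0],
    [0,0,0],
    [0,0,0],
    [0,0,0],
    [0,0,0],
    [0,0,0],
    [0,0,0],
  ],
)

```text
time: 15.52
position: [0.4421, -0.1435, 0.2981]
tool_rot: [1.013, 2.974, 0.0]
ft_force: [0.4, 0.0, -9.7]
grip_width: 0.246
grip_force: 50.0
```

Request:
send_rows(
  xyz=[
    [5.2,8.2,0],
    [10.6,16.7,0],
    [16.2,25.4,0],
    [21.9,34.4,0],
    [27.6,43.4,0],
    [33.3,52.4,0],
    [39,61.2,0],
    [44.5,70,0],
    [50,78.6,0],
    [55.1,86.7,0],
  ],
  dr=[
    [0,0,0],
    [0,0,0],
    [0,0,0],
    [0,0,0],
    [0,0,0],
    [0,0,0],
    [0,0,0],
    [0,0,0],
    [0,0,0],
    [0,0,0],
  ],
)

```text
time: 16.35
position: [0.4514, -0.041, 0.298]
tool_rot: [-1.013, -2.974, -0.0]
ft_force: [-0.4, -1.2, -10.7]
grip_width: 0.252
grip_force: 50.0
```

Request:
send_rows(
  xyz=[
    [4.9,7.8,0],
    [9.6,15.1,0],
    [13.9,21.9,0],
    [17.8,28,0],
    [21.2,33.4,0],
    [24.1,38,0],
    [26.5,41.7,0],
    [28.2,44.4,0],
    [29.3,46.1,0],
    [29.7,46.7,0],
  ],
  dr=[
    [0,0,0],
    [0,0,0],
    [0,0,0],
    [0,0,0],
    [0,0,0],
    [0,0,0],
    [0,0,0],
    [0,0,0],
    [0,0,0],
    [0,0,0],
  ],
)

```text
time: 17.18
position: [0.4563, 0.0132, 0.2981]
tool_rot: [1.013, 2.974, 0.0]
ft_force: [-0.5, -0.1, -9.9]
grip_width: 0.251
grip_force: 50.0
```

Request:
send_rows(
  xyz=[
    [0,0,0],
    [0,0,0],
    [0,0,0],
    [0,0,0],
    [0,0,0],
    [0,0,0],
    [0,0,0],
    [0,0,0],
    [0,0,0],
    [0,0,0],
  ],
  dr=[
    [0,0,0],
    [0,0,0],
    [0,0,0],
    [0,0,0],
    [0,0,0],
    [0,0,0],
    [0,0,0],
    [0,0,0],
    [0,0,0],
    [0,0,0],
  ],
)

```text
time: 18.02
position: [0.4563, 0.013, 0.2981]
tool_rot: [1.013, 2.974, 0.0]
ft_force: [0.7, -0.1, -9.7]
grip_width: 0.248
grip_force: 50.0
```

```bash
python3 - <<'E'
from h import *
go([.457,.013,.298],-.66)
cv2.imwrite("pics/c9.png",np.hstack([crop("scene",250,150,120,170,3.3),crop("top",280,150,120,170,3.3)]))
E
```

```text
t 18.02 pos [0.4563 0.013  0.2981] xyz [-0.5  0.5  0.1] dr [0.    0.    0.003] F [ 0.7 -0.1 -9.7] w 21.5 q7 0.79
```

View pics/c9.png

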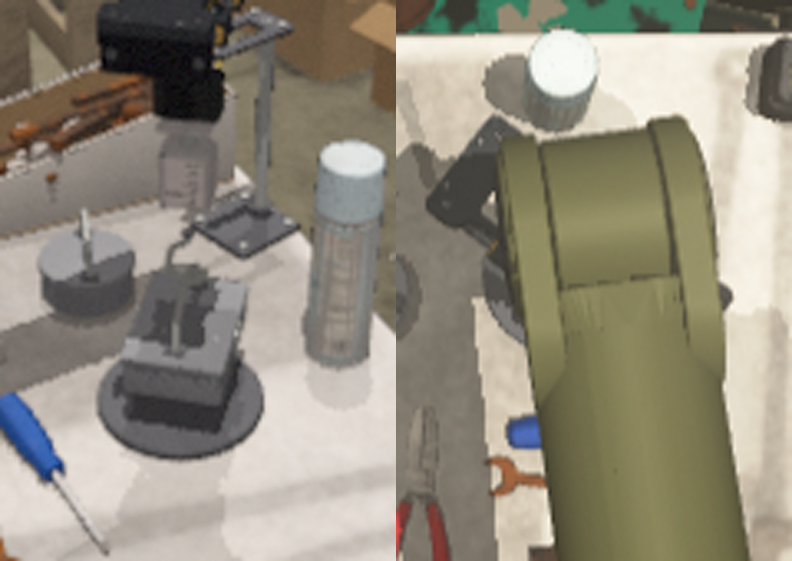

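The tin hangs over the plate, its shadow centred on it. I'll lower it gently.

Request:
send_rows(
  xyz=[
    [0,0,2],
    [0,0,5],
    [0,0,9],
    [0,0,13],
    [0,0,17],
    [0,0,21],
    [0,0,24],
    [0,0,27],
    [0,0,29],
    [0,0,31],
  ],
  dr=[
    [0,0,0],
    [0,0,0],
    [0,0,0],
    [0,0,0],
    [0,0,0],
    [0,0,0],
    [0,0,0],
    [0,0,0],
    [0,0,0],
    [0,0,0],
  ],
)

```text
time: 18.95
position: [0.4563, 0.0129, 0.2668]
tool_rot: [-1.013, -2.974, 0.0]
ft_force: [0.1, -0.4, -9.7]
grip_width: 0.249
grip_force: 50.0
```

Request:
send_rows(
  xyz=[
    [0,0,1.5],
    [0,0,3],
    [0,0,4.5],
    [0,0,6],
    [0,0,7.5],
    [0,0,9],
    [0,0,10.5],
    [0,0,12],
    [0,0,14],
    [0,0,16],
  ],
  dr=[
    [0,0,0],
    [0,0,0],
    [0,0,0],
    [0,0,0],
    [0,0,0],
    [0,0,0],
    [0,0,0],
    [0,0,0],
    [0,0,0],
    [0,0,0],
  ],
)

```text
time: 19.78
position: [0.4566, 0.0131, 0.2513]
tool_rot: [1.013, 2.973, 0.001]
ft_force: [-0.0, 1.2, -7.4]
grip_width: 0.249
grip_force: 50.0
```

```bash
python3 - <<'E'
from h import *
go([.457,.013,.2156],-.66); print(get_state()["torque"])
E
```

```text
t 19.78 pos [0.4566 0.0131 0.2513] xyz [-0.4  0.1 35.7] dr [0.001 0.001 0.003] F [-0.   1.2 -7.4] w 21.7 q7 0.8
[ 0.31969007 -0.10012482 -0.02066179]
```

Request:
send_rows(
  xyz=[
    [0,0,2],
    [0,0,5],
    [0,0,8],
    [0,0,12],
    [0,0,16],
    [0,0,20],
    [0,0,25],
    [0,0,30],
    [0,0,34],
    [0,0,35],
  ],
  dr=[
    [0,0,0],
    [0,0,0],
    [0,0,0],
    [0,0,0],
    [0,0,0],
    [0,0,0],
    [0,0,0],
    [0,0,0],
    [0,0,0],
    [0,0,0],
  ],
)

```text
time: 20.62
position: [0.4558, 0.0128, 0.2152]
tool_rot: [-1.013, -2.973, 0.001]
ft_force: [-0.5, -0.8, -3.5]
grip_width: 0.244
grip_force: 50.0
```

```bash
python3 - <<'E'
from h import *
go([.457,.013,.2156],-.66); print(get_state()["torque"])
E
```

```text
t 20.62 pos [0.4558 0.0128 0.2152] xyz [-0.8  0.8 -0.4] dr [-0.001 -0.001  0.003] F [-0.5 -0.8 -3.5] w 21.3 q7 0.8
[-0.04202697  0.03499325  0.05425673]
```

Request:
send_rows(
  xyz=[
    [2,0,0],
    [5,0,0],
    [8,0,0],
    [12,0,0],
    [16,0,0],
    [20,0,0],
    [24,0,0],
    [28,0,0],
    [32,0,0],
    [34,0,0],
  ],
  dr=[
    [0,0,0],
    [0,0,0],
    [0,0,0],
    [0,0,0],
    [0,0,0],
    [0,0,0],
    [0,0,0],
    [0,0,0],
    [0,0,0],
    [0,0,0],
  ],
)

```text
time: 21.45
position: [0.4289, 0.0342, 0.2161]
tool_rot: [-1.012, -2.974, -0.0]
ft_force: [0.1, 0.3, -2.0]
grip_width: 0.251
grip_force: 50.0
```

```bash
python3 - <<'E'
from h import *
go([.435,.035,.31],-.66); print(get_state()["torque"])
cv2.imwrite("pics/c10.png",np.hstack([crop("scene",250,150,120,170,3.3),crop("top",280,150,120,170,3.3)]))
E
```

```text
t 21.45 pos [0.4289 0.0342 0.2161] xyz [ -4.4   4.4 -93.9] dr [ 0.    -0.     0.004] F [ 0.1  0.3 -2. ] w 21.8 q7 0.74
[ 0.01040899  0.00209923 -0.00882478]
```

View pics/c10.png

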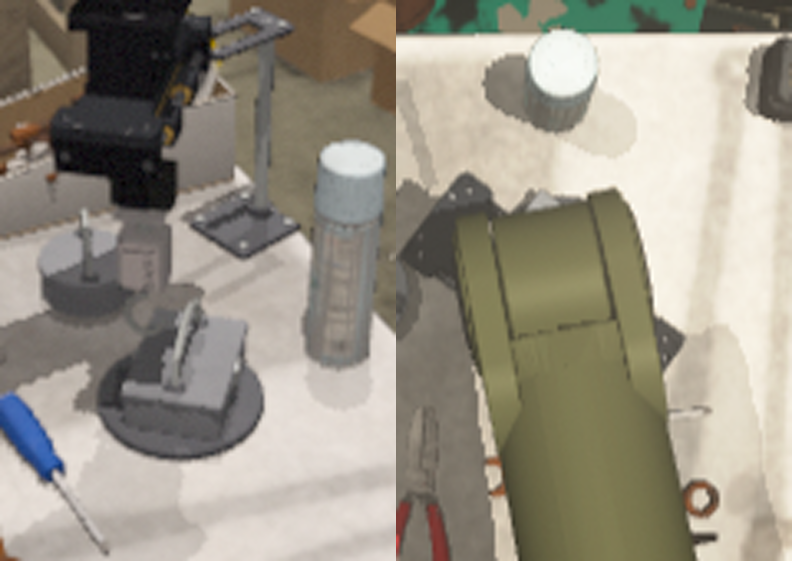

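The tin stands upright and centred on the plate, and the hook is free at crop (140,300). I'll go up and back to the stand.

Request:
send_rows(
  xyz=[
    [0,0,-8],
    [0,0,-22],
    [0,0,-36],
    [0,0,-50],
    [0,0,-64],
    [0,0,-76],
    [0,0,-86],
    [0,0,-92],
    [0,0,-94],
    [0,0,-94],
  ],
  dr=[
    [0,0,0],
    [0,0,0],
    [0,0,0],
    [0,0,0],
    [0,0,0],
    [0,0,0],
    [0,0,0],
    [0,0,0],
    [0,0,0],
    [0,0,0],
  ],
)

```text
time: 22.38
position: [0.4295, 0.0337, 0.3103]
tool_rot: [1.013, 2.973, 0.0]
ft_force: [-0.8, -0.1, -3.2]
grip_width: 0.25
grip_force: 50.0
```

```bash
python3 - <<'E'
from h import *
go([.5155,.1817,.31],.31)
t=get_image("top")
E
```

```text
t 22.38 pos [0.4295 0.0337 0.3103] xyz [ 22.2 169.7   0.4] dr [ 0.     0.    -0.967] F [-0.8 -0.1 -3.2] w 21.7 q7 0.73
```

Request:
send_rows(
  xyz=[
    [1,4,0],
    [2,14,0],
    [4,28,0],
    [6,44,0],
    [8,60,0],
    [10,76,0],
    [12,92,0],
    [14,108,0],
    [16,122,0],
    [18,136,0],
  ],
  dr=[
    [0,0,-0.04],
    [0,0,-0.1],
    [0,0,-0.18],
    [0,0,-0.27],
    [0,0,-0.36],
    [0,0,-0.45],
    [0,0,-0.54],
    [0,0,-0.63],
    [0,0,-0.72],
    [0,0,-0.8],
  ],
)

```text
time: 23.27
position: [0.498, 0.153, 0.3088]
tool_rot: [0.232, -3.131, 0.001]
ft_force: [0.5, 0.7, -2.8]
grip_width: 0.249
grip_force: 50.0
```

```bash
python3 - <<'E'
from h import *
go([.5155,.1817,.2615],.31)
E
```

```text
t 23.27 pos [0.498  0.153  0.3088] xyz [-21.7  25.8  47.2] dr [-0.    -0.002 -0.162] F [ 0.5  0.7 -2.8] w 21.7 q7 1.37
```

Request:
send_rows(
  xyz=[
    [-5,6,6],
    [-10,12,13],
    [-14,17,20],
    [-18,22,27],
    [-21,25,34],
    [-22,26,40],
    [-22,26,45],
    [-22,26,47],
    [-22,26,47],
    [-22,26,47],
  ],
  dr=[
    [0,0,-0.03],
    [0,0,-0.07],
    [0,0,-0.11],
    [0,0,-0.14],
    [0,0,-0.16],
    [0,0,-0.163],
    [0,0,-0.163],
    [0,0,-0.163],
    [0,0,-0.163],
    [0,0,-0.163],
  ],
)

```text
time: 24.1
position: [0.5162, 0.1809, 0.2633]
tool_rot: [-0.478, 3.105, 0.0]
ft_force: [0.3, -0.6, -2.2]
grip_width: 0.246
grip_force: 50.0
```

Request:
send_rows(
  xyz=[
    [0,0,0],
    [0,0,0],
    [0,0,0],
    [0,0,0],
    [0,0,0],
    [0,0,0],
    [0,0,0],
    [0,0,0],
    [0,0,0],
    [0,0,0],
  ],
  dr=[
    [0,0,0],
    [0,0,0],
    [0,0,0],
    [0,0,0],
    [0,0,0],
    [0,0,0],
    [0,0,0],
    [0,0,0],
    [0,0,0],
    [0,0,0],
  ],
)

```text
time: 24.93
position: [0.5162, 0.1813, 0.2631]
tool_rot: [-0.479, 3.105, 0.0]
ft_force: [-0.5, 0.3, -2.6]
grip_width: 0.248
grip_force: 50.0
```

```bash
python3 - <<'E'
from h import *
go([.5821,.203,.2611],.31)
E
```

```text
t 24.93 pos [0.5162 0.1813 0.2631] xyz [-69.4   0.8   2. ] dr [ 0.     0.    -0.004] F [-0.5  0.3 -2.6] w 21.6 q7 1.5
```

Request:
send_rows(
  xyz=[
    [-4,0,1],
    [-12,0,1],
    [-21,0,1],
    [-30,0,1],
    [-39,0,1],
    [-48,0.5,1],
    [-57,0.7,1],
    [-65,0.8,1],
    [-69,0.8,1],
    [-69,0.8,1],
  ],
  dr=[
    [0,0,0],
    [0,0,0],
    [0,0,0],
    [0,0,0],
    [0,0,0],
    [0,0,0],
    [0,0,0],
    [0,0,0],
    [0,0,0],
    [0,0,0],
  ],
)

```text
time: 25.77
position: [0.5826, 0.2031, 0.2617]
tool_rot: [0.479, -3.105, 0.0]
ft_force: [-0.7, 0.4, -3.1]
grip_width: 0.249
grip_force: 50.0
```

```bash
python3 - <<'E'
from h import *
go([.5821,.203,.2526],.31); print(get_state()["torque"])
E
```

```text
t 25.77 pos [0.5826 0.2031 0.2617] xyz [0.4 0.1 9.1] dr [-0.    -0.    -0.004] F [-0.7  0.4 -3.1] w 21.6 q7 1.53
[0.12229517 0.03108188 0.00900383]
```

Lower onto the prongs.

Request:
send_rows(
  xyz=[
    [0,0,1],
    [0,0,2.5],
    [0,0,4],
    [0,0,5.5],
    [0,0,7],
    [0,0,8],
    [0,0,9],
    [0,0,9],
    [0,0,9],
    [0,0,9],
  ],
  dr=[
    [0,0,0],
    [0,0,0],
    [0,0,0],
    [0,0,0],
    [0,0,0],
    [0,0,0],
    [0,0,0],
    [0,0,0],
    [0,0,0],
    [0,0,0],
  ],
)

```text
time: 26.6
position: [0.5818, 0.2029, 0.2532]
tool_rot: [-0.479, 3.105, 0.0]
ft_force: [0.0, -0.2, -2.0]
grip_width: 0.246
grip_force: 50.0
```

```bash
python3 - <<'E'
from h import *
go([.5821,.203,.2526],.31); print(get_state()["torque"])
E
```

```text
t 26.6 pos [0.5818 0.2029 0.2532] xyz [-0.4  0.   0.6] dr [ 0.     0.    -0.004] F [ 0.  -0.2 -2. ] w 21.4 q7 1.53
[ 0.02206908 -0.01852213 -0.03559368]
```

Request:
send_rows(
  xyz=[
    [0,0,0.5],
    [0,0,1],
    [0,0,1],
    [0,0,1],
    [0,0,1],
    [0,0,1],
    [0,0,1],
    [0,0,1],
    [0,0,1],
    [0,0,1],
  ],
  dr=[
    [0,0,0],
    [0,0,0],
    [0,0,0],
    [0,0,0],
    [0,0,0],
    [0,0,0],
    [0,0,0],
    [0,0,0],
    [0,0,0],
    [0,0,0],
  ],
)

```text
time: 27.43
position: [0.5819, 0.2029, 0.2526]
tool_rot: [-0.479, 3.104, 0.0]
ft_force: [-0.9, -0.7, 3.4]
grip_width: 0.249
grip_force: 50.0
```

```bash
python3 - <<'E'
from h import *
go([.5821,.203,.2526],.31); print(get_state()["torque"])
E
```

```text
t 27.43 pos [0.5819 0.2029 0.2526] xyz [-0.3  0.  -0. ] dr [ 0.     0.001 -0.004] F [-0.9 -0.7  3.4] w 21.6 q7 1.53
[-0.05591212  0.32536208 -0.01132296]
```

The collar rests on the prongs at the same height as at the start. I'll open the jaws and rise.

Request:
send_rows(
  xyz=[
    [0,0,0],
    [0,0,0],
    [0,0,0],
    [0,0,0],
    [0,0,0],
    [0,0,0],
    [0,0,0],
    [0,0,0],
    [0,0,0],
    [0,0,0],
  ],
  dr=[
    [0,0,0],
    [0,0,0],
    [0,0,0],
    [0,0,0],
    [0,0,0],
    [0,0,0],
    [0,0,0],
    [0,0,0],
    [0,0,0],
    [0,0,0],
  ],
  jaw=65,
)

```text
time: 28.27
position: [0.5817, 0.2029, 0.2521]
tool_rot: [-0.479, 3.105, 0.0]
ft_force: [-0.4, 0.3, 0.3]
grip_width: 0.743
grip_force: 0.0
```

Request:
send_rows(
  xyz=[
    [0,0,-6],
    [0,0,-16],
    [0,0,-28],
    [0,0,-42],
    [0,0,-56],
    [0,0,-70],
    [0,0,-84],
    [0,0,-98],
    [0,0,-108],
    [0,0,-112],
  ],
  dr=[
    [0,0,0],
    [0,0,0],
    [0,0,0],
    [0,0,0],
    [0,0,0],
    [0,0,0],
    [0,0,0],
    [0,0,0],
    [0,0,0],
    [0,0,0],
  ],
)

```text
time: 29.1
position: [0.5824, 0.203, 0.3672]
tool_rot: [-0.478, 3.101, 0.002]
ft_force: [0.3, 0.1, -0.2]
grip_width: 0.746
grip_force: 0.0
```

Request:
send_rows(
  xyz=[
    [0,5,0],
    [0,20,0],
    [0,40,0],
    [0,65,0],
    [0,90,0],
    [0,115,0],
    [0,135,0],
    [0,150,0],
    [0,158,0],
    [0,160,0],
  ],
  dr=[
    [0,0,0],
    [0,0,0],
    [0,0,0],
    [0,0,0],
    [0,0,0],
    [0,0,0],
    [0,0,0],
    [0,0,0],
    [0,0,0],
    [0,0,0],
  ],
)

```text
time: 29.93
position: [0.5325, 0.3571, 0.3633]
tool_rot: [0.483, -3.103, 0.0]
ft_force: [-0.5, 0.5, 0.3]
grip_width: 0.747
grip_force: 0.0
```

```bash
python3 - <<'E'
from h import *
t=get_image("top"); g0=t.max(2); m=(g0<70).astype(np.uint8); m[:, :240]=0;m[:,266:]=0;m[:160]=0;m[192:]=0
k,l,st,c=cv2.connectedComponentsWithStats(m); i=1+st[1:,4].argmax(); print(st[i],c[i],"before [244 164 15 23 203], (251.5,174.9)")
g=cv2.cvtColor(t,cv2.COLOR_RGB2GRAY); lid=((g[195:275,290:370]>143)&(g[195:275,290:370]<168)).astype(np.uint8)
k,l,st,c=cv2.connectedComponentsWithStats(lid); i=1+st[1:,4].argmax(); p=c[i]+[290,195]; print("tin",st[i],onz("top",p,.05))
go([.58,.2,.36],.31)
E
```

```text
[244 164  15  23 202] [251.4950495  174.82178218] before [244 164 15 23 203], (251.5,174.9)
tin [ 0 60  6 12 39] [0.37571406 0.11651758 0.05      ]
 t 29.98 pos [0.5331 0.356  0.3635] xyz [   2.5 -162.9    3.6] dr [-0.    -0.001 -0.003] F [0.1 0.4 0.2] w 65.1 q7 1.27
```

```bash
python3 - <<'E'
from h import *
t=get_image("top").astype(int); a=cv2.cvtColor(cv2.imread("pics/top0.png"),cv2.COLOR_BGR2RGB).astype(int)
m=(abs(t-a).sum(2)>25).astype(np.uint8)[200:268,290:370]; m=cv2.morphologyEx(m,cv2.MORPH_OPEN,np.ones((3,3),np.uint8))
k,l,st,c=cv2.connectedComponentsWithStats(m); i=1+st[1:,4].argmax(); p=c[i]+[290,200]; ys,xs=np.nonzero(l==i)
print(st[i],p,onz("top",p,.05),cv2.minAreaRect(np.c_[xs,ys].astype(np.float32)))
E
```

```text
[  16    7   48   47 1232] [329.61363636 229.93019481] [0.45957676 0.01390504 0.05      ] ((39.4246711730957, 30.56004524230957), (43.97004318237305, 32.80230712890625), 37.405357360839844)
```

The tin's centre is about 7 mm from the plate's, and the scale is back where it started. I'll hand it in.

```bash
python3 -c "
from bench import *
print(close_job())"
```

```text
the job is handed in; nothing more can be done
None
```

The job is handed in with no verdict shown: the tin was weighed at about 7.4 N (0.75 kg) and stands about 7 mm off the plate's centre, and the scale is back on its stand; I viewed 12 pictures, over the limit of 10.

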